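# Set the damper dial four clicks out from its stop

### The arm

A 7-joint arm with a two-finger parallel gripper is mounted at the origin on the work surface. World frame = base frame: x ahead of the robot, y to its left, z up, the work surface at z = 0. Lengths are in mm, angles in rad, forces in N, time in s.
With the tool pointing down it reaches from about 425 to 925 mm from the base axis. Payload 6.8 kg.
Tool frame: the origin (TCP) lies at the very end of the fingers, on their centre line; the grasp point (between the pads) lies 19 mm behind it; z points along the fingers, y is the direction in which the jaws open and shut (so a half turn about z gives the same grasp; the last joint's range is limited). The gripper opens to 85 mm and grips with 20 to 120 N. Pads are 22 mm wide; open, the fingers measure 114 mm over their backs; the gripper's body (76 mm by 85 mm) begins 54 mm behind the grasp point. The pads swing forward as they close: fully open they stand 13 mm farther back than shut.
Start: joints at [1.177, 0.477, 0.022, 1.555, -0.011, 1.109, -0.083], TCP at [190.308, -647.634, 231.308] pointing down, gripper open.
Joint ranges: [-2.96, 2.96], [-0.34, 2.1], [-1.41, 1.46], [0.24, 2.44], [-1.37, 4.51], [0.17, 1.92], [-2.96, 2.96]. Speed limits (rad/s): [2.39, 2.39, 3.14, 3.14, 3.14, 3.14, 3.14].

### API

Orientations are given as [roll, pitch, yaw] about the fixed x, y, z axes, in that order (R = Rz(yaw) Ry(pitch) Rx(roll)).
In Python, from cell import env gives the robot as it stands. The module is installed in compiled form; this text tells all that it offers.
- The arm moves only by the tool apply_moves, never from a script. Its argument "moves" is a list of rows, each an object of numbers: "x", "y", "z": the shift along the world's x, y, z in cm; "wx", "wy", "wz": the turn, a rotation vector about the world's x, y, z in degrees. In form: [{"x": .., "y": .., "z": .., "wx": .., "wy": .., "wz": ..}, ...]. A call has 1 to 8 rows; each row shifts and turns the commanded pose from where the row before left it; what a row does not reach is not made up. A row lasts 1/10 s, in which the tool goes at most 50 mm and 8.59 degrees, less where a joint would pass 70% of its speed; a pose out of reach is approached as far as the arm can. A call is refused whole if a number of a shift passes 5 or a number of a turn 8.59, either way. A call with a gripper value outside its range is refused whole. "jaw" is the opening, from -1 (shut) to 1 (fully open), set as the call begins (left out, the last holds). The fingers move at their own pace and stop on an object; the grip force is fixed at half the most. Time passes only in rows, so rows that do not move let the fingers close. It gives the time, the measured TCP pose, the force and the opening at its end, in the units of the state.
- env.get_state(): the state, without advancing time (a new reading comes with each control period).
- env.grab_frame(name): name is "scene" or "top" or "wrist"; returns the picture (384x512x3 uint8, blue, green, red); there is no depth.
- env.get_calibration(name): a dict with "mtx" (3x3 intrinsics, pixels), "T" (4x4, takes a point from camera to world coordinates). Camera axes: x right, y up, looking along -z (the intrinsics and any distortion apply to the point x, -y, -z); pixel columns grow to the right and rows downward; lengths in mm; the calibration is good to about 2 mm. A picture is of the moment at which its call begins: read the wrist's pose just before it. get_calibration takes no time and is no camera call; for the wrist camera it gives the pose at the moment of the call.
- env.finish_job(): hands the job in, once; it reports no verdict.
Trained networks look in the newest picture that a camera, given by its name, has taken for a name from the list of things; names that differ only in an ending like _2 or _b are one class to them, and where a whole thing is asked for, a point or a joint stands for the part that bears it (a point fixed in the world has none). Each returns a list of dicts, best first, with "score" (0 to 1); they miss things now and then, are a little off and sometimes report something else, mostly with a low value. They report only what shows in the picture. A call takes as long as a camera call. They do not tell look-alikes from the thing itself.
- env.cut_out(camera, query): "mask" (384x512 bool, what is visible of it) and "position" ([row, column] in pixels, amid what is visible of it).
- env.mark_of(camera, query): "position" ([row, column] in pixels: a listed point, or the origin of a listed thing).
The state is a dict: "time_s": time; "joint_pos": joint angles; "qvel": joint speeds; "joint_efforts": joint torques, N m; "eef_pos": TCP position; "tool_rot": TCP orientation; "wrist_force": force on the tool from outside, world axes, zero at the start; "wrist_torque": the same for the moment, N m; "finger_gap": finger opening in mm.
Only numpy, scipy, OpenCV 4.12 (cv2) and the standard library are available. Lean on these libraries where they do the work, as an engineer would, in place of code of your own. Each camera call takes 0.05 s, during which the arm holds its last target.

### The job

The adjuster dial of the bicycle suspension damper in the bench vise must be set to four clicks from closed. Lift the dust cap off the dial and put it in the steel parts tray, turn the dial clockwise (seen from above) until it comes up firmly against its stop, leaning on the stop with a light twist only so that the needle seat inside is not crushed, then turn it back counter-clockwise exactly four clicks and let go. Leave the other things on the bench where they are.

Things in the scene. Friction and masses are not known exactly. Their poses are not given: they have to be found in the camera images.
- vise: Grey bench vise fixed to the bench, 220 mm long (screw and T-bar to its -x), jaw tops 104 mm up. Origin on the bench exactly under the vertical axis of the damper cartridge that stands in its rubber jaws; z up. The cartridge ends in a fixed dark steel collar, 58 mm diameter, flat top 152 mm above the bench; the dial sits on it, coaxial.
- dial_grip (a point): On the dial's vertical axis, 174 mm above the bench, 22 mm above the collar top; turns with the dial. Bare aluminium dial: a disc of 43 mm diameter, 3 mm thick, with an upright bar 30 mm long (this point's x), 12 mm thick (y), its top 185 mm above the bench; pinch it across the 12 mm from above.
- dial: The same dial; origin on its axis, on the collar top. It clicks every 20 degrees (12 clicks in all); passing a click takes about 0.15 N m, then it snaps into the next valley and stays there when let go. The clockwise end stop is rigid, coincides with a valley (click zero) and is unmarked: feel for it. It starts 2 to 6 clicks counter-clockwise of the stop.
- dial_nose (a point): Tip of the narrow nose, 5 mm wide, that continues one end of the dial's bar (+x of the grip point), 21 mm from the dial axis, 174 mm above the bench; turns with the dial and tells its half turns apart.
- cartridge (a joint): Elastic twist (rad) of the cartridge in the rubber jaws, 0 at rest, negative when the dial is twisted clockwise: 6 N m per rad, so -0.05 means 0.3 N m. Clicks stay within about 0.03 either way. At the stop it must reach -0.043 (0.26 N m); beyond -0.11 or 0.11 (0.66 N m) the needle seat is crushed. Aim at about 0.4 N m.
- dust_cap: Loose black plastic dust cap, an upside-down cup of 53 mm outer diameter, 40 mm high, wall 2.5 mm, 40 g, closed top; at the start it covers the dial, its rim resting on the collar top. Origin at the centre of its open lower rim; z up. It lifts straight off: raise it at least 45 mm to clear the dial.
- tray: Fixed steel parts tray with an open top, 150 x 150 mm outside, 18 mm high, walls and floor 4 mm thick. Origin under its centre, z up.
- grease_tub: Bystander: round tub with a lid, 72 mm diameter, 50 mm high, origin under its centre.
- oil_bottle: Bystander: white oil bottle, 44 mm diameter, 120 mm high, origin under its centre.
- wrench: Bystander: spanner 170 mm long lying along its x, origin under its middle.
- sprocket: Bystander: flat toothed steel sprocket, 92 mm diameter, 4 mm thick, origin under its centre.
- hex_key: Bystander: L-shaped hex key, long leg 100 mm along its x, 8 mm thick.
- tyre_lever: Bystander: grey plastic tyre lever, 120 mm long along its x, 16 mm wide.
- hub: Bystander: aluminium wheel hub standing on end, 52 mm diameter, 75 mm high, origin under its centre.
Mind the look-alikes: they are no part of the job. Of the things shaped like the dust_cap, the black one is meant. Of the things that look like the tray, take the one that is farthest from the robot's base at the start.

How it is judged:
By the outcome, as a careful person would: the job done as asked, in the order asked, and still so for the second after the job is handed in, with the robot touching nothing.
It also fails if it takes over 72 s, if anything falls off the work surface, if the arm or the gripper's body presses on something with over 40 N, if the wrist force passes 120 N, or if a joint passes its speed limit or range.

## Working session

There is one attempt and no reset: what is moved stays moved. The work goes in short steps, Python scripts to look and compute and a tool call to move; the robot and the scene stay as the last step left them, time stands still between calls to the robot, and variables do not carry over. Pictures are saved under pics/ and viewed, and the job is handed in when it is done.

Besides the shell and the picture viewer there is one more tool, called after ">>>" as name(argument=value, ...), one argument or row to a line, values as JSON. apply_moves: Moves the arm, as the interface text tells. Its arguments: {"type":"object","properties":{"moves":{"type":"array","items":{"type":"object","properties":{"x":{"type":"number"},"y":{"type":"number"},"z":{"type":"number"},"wx":{"type":"number"},"wy":{"type":"number"},"wz":{"type":"number"}}}},"jaw":{"type":"number"}},"required":["moves"]}

```bash
mkdir -p pics
cat > h.py <<'E'
import numpy as np, cv2
from cell import env
def snap(cam,name):
    f=env.grab_frame(cam); cv2.imwrite(f'pics/{name}.png',f); return f
def ray(cam,rc,z,cal=None):
    c=cal or env.get_calibration(cam); K=np.array(c['mtx']);T=np.array(c['T'])
    d=np.array([(rc[1]-K[0,2])/K[0,0],-(rc[0]-K[1,2])/K[1,1],-1.])
    d=T[:3,:3]@d;o=T[:3,3]
    return o+d*(z-o[2])/d[2]
def proj(cam,p,cal=None):
    c=cal or env.get_calibration(cam); K=np.array(c['mtx']);T=np.array(c['T'])
    q=T[:3,:3].T@(np.array(p,float)-T[:3,3]); 
    return [K[1,2]-K[1,1]*q[1]/-q[2], K[0,2]+K[0,0]*q[0]/-q[2]]
E
python3 - <<'E'
from h import *
for c in ('scene','top','wrist'):
    snap(c,c+'0'); k=env.get_calibration(c); print(c,{a:np.round(b,2).tolist() for a,b in k.items()})
for c in ('top','scene'):
    for q,z in (('dust_cap',152),('tray',0),('vise',0)):
        for r in env.mark_of(c,q): print(c,q,np.round(r['position'],1),round(r['score'],2),np.round(ray(c,r['position'],z),1))
print(env.get_state())
E
```

```text
scene {'mtx': [[368.38, 0.0, 249.32], [0.0, 368.38, 182.47], [0.0, 0.0, 1.0]], 'T': [[-0.15, -0.75, 0.64, 1239.08], [0.99, -0.1, 0.11, 69.59], [-0.02, 0.65, 0.76, 963.09], [0.0, 0.0, 0.0, 1.0]]}
top {'mtx': [[380.44, 0.0, 251.52], [0.0, 380.44, 187.73], [0.0, 0.0, 1.0]], 'T': [[-0.0, 0.99, -0.14, 379.98], [-1.0, -0.01, -0.03, -87.71], [-0.03, 0.14, 0.99, 1126.12], [0.0, 0.0, 0.0, 1.0]]}
wrist {'mtx': [[332.44, 0.0, 256.84], [0.0, 332.44, 193.91], [0.0, 0.0, 1.0]], 'T': [[0.28, 0.91, 0.3, 265.68], [-0.96, 0.27, 0.08, -625.26], [-0.0, -0.31, 0.95, 372.93], [0.0, 0.0, 0.0, 1.0]]}
top dust_cap [189.4 176.2] 0.81 [517.3 139.2 152. ]
top dust_cap [182.  266.6] 0.62 [534.6 -96.2 152. ]
top dust_cap [181.6 219.4] 0.57 [536.8  26.5 152. ]
top dust_cap [254.9 323.7] 0.54 [ 348.1 -237.5  152. ]
top tray [177.4 332.7] 0.77 [ 570.8 -294.6    0. ]
top tray [279.3 389.7] 0.68 [ 273.8 -446.5    0. ]
top tray [248.4 140.3] 0.56 [363.7 277.    0. ]
top vise [189.9 226.7] 0.84 [535.9  22.2   0. ]
scene dust_cap [182.7 276.4] 0.9 [538.2  30.3 152. ]
scene dust_cap [216.8 312.7] 0.87 [645.2 139.1 152. ]

[... 210 characters left out ...]
{'time_s': 0.45, 'joint_pos': array([ 1.17691171,  0.47704548,  0.02244241,  1.55547705, -0.01148317,
        1.10932635, -0.08313206]), 'qvel': array([-0.00175276, -0.00108159,  0.00039625, -0.00023913,  0.00029023,
        0.00080682, -0.0007535 ]), 'joint_efforts': array([-1.34746406e-03, -5.95706069e+01,  1.60465613e+00, -2.81205833e+01,
        1.25485568e-02,  3.12550648e-03,  2.74603065e-05]), 'eef_pos': array([ 190.25149742, -647.5980342 ,  231.24561863]), 'tool_rot': array([-3.14146786e+00,  3.30473512e-05,  2.85700478e-01]), 'wrist_force': array([ 0.73008532, -0.28139782,  0.665969  ]), 'wrist_torque': array([ 0.01094422,  0.01538531, -0.00751026]), 'finger_gap': 85.52201873998197}
```

View pics/scene0.png

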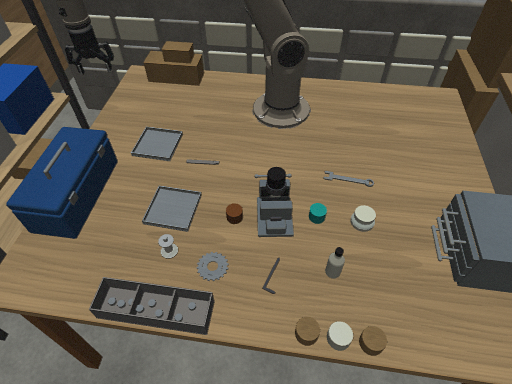

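View pics/top0.png

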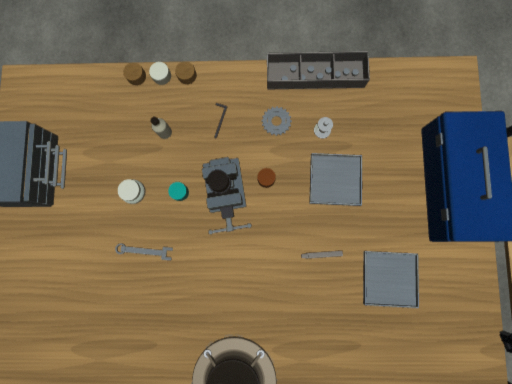

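View pics/wrist0.png

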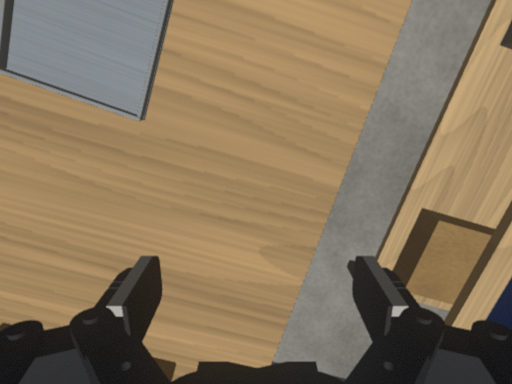

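The scene view shows the black cap on the vise at about (276,178). The top view shows it at (219,180). The tray nearest the sprocket, at (336,180) in the top view, is the farther of the two from the base, at about 640 mm against 523 mm. Next I refine both positions.

Run:
```python
from h import *
for c in ('top','scene'):
    f=snap(c,c+'1')
    for r in env.cut_out(c,'dust_cap')[:4]:
        m=r['mask']; ys,xs=np.nonzero(m); print(c,round(r['score'],2),np.round(r['position'],1),m.sum(),(ys.min(),ys.max(),xs.min(),xs.max()), f[m].mean(0).round(), 'at172',ray(c,(ys.mean(),xs.mean()),172).round(1))
    for r in env.cut_out(c,'tray')[:3]:
        m=r['mask']; ys,xs=np.nonzero(m); print(c,'tray',round(r['score'],2),m.sum(),ray(c,(ys.mean(),xs.mean()),8).round(1))
        b=cv2.boxPoints(cv2.minAreaRect(np.stack([xs,ys],1).astype(np.float32)))
        print([ray(c,(p[1],p[0]),12).round().tolist()[:2] for p in b])
    for x in (530,540):
        print(c,x,proj(c,(x,27,192)))
```

```text
top 0.76 [175.8 266.9] 278 (np.int64(168), np.int64(187), np.int64(258), np.int64(275)) [ 29.  61. 105.] at172 [543.5 -95.  172. ]
top 0.71 [182.1 220.2] 384 (np.int64(170), np.int64(191), np.int64(207), np.int64(229)) [28. 32. 35.] at172 [536.3  27.6 172. ]
top 0.63 [192.2 174.9] 325 (np.int64(182), np.int64(200), np.int64(167), np.int64(188)) [120. 135.  35.] at172 [510.3 130.9 172. ]
top tray 0.69 3041 [ 275.8 -446.1    8. ]
[[354.0, -371.0], [354.0, -527.0], [199.0, -517.0], [199.0, -364.0]]
top tray 0.59 2595 [ 563.8 -300.8    8. ]
[[494.0, -214.0], [646.0, -225.0], [636.0, -385.0], [485.0, -371.0]]
top 530 [np.float64(181.75481389772736), np.float64(217.33185744889335)]
top 540 [np.float64(177.80191057353883), np.float64(217.3667528085432)]
scene 0.67 [215.8 316.5] 318 (np.int64(203), np.int64(223), np.int64(309), np.int64(327)) [100. 108.  31.] at172 [645.3 149.4 172. ]
scene 0.58 [212.9 236.9] 257 (np.int64(204), np.int64(222), np.int64(227), np.int64(242)) [29. 50. 80.] at172 [676.8 -67.6 172. ]
scene 0.57 [176.5 276.5] 389 (np.int64(167), np.int64(189), np.int64(267), np.int64(286)) [28. 27. 28.] at172 [537.7  29.  172. ]
scene tray 0.94 1255 [ 280.4 -443.5    8. ]
[[363.0, -515.0], [192.0, -564.0], [199.0, -366.0], [367.0, -334.0]]
scene tray 0.83 1958 [ 568.2 -301.     8. ]
[[643.0, -378.0], [473.0, -411.0], [490.0, -220.0], [655.0, -204.0]]
scene 530 [np.float64(171.2130169722327), np.float64(276.11395369851755)]
scene 540 [np.float64(173.8017950378467), np.float64(275.7486457771234)]
```

>>> apply_moves(
  moves=[
    {"x": 2, "y": 4, "z": 1},
  ],
)

```text
validation failed for argument at $.mo...
```

>>> apply_moves(
  moves=[
    {"x": 2.0, "y": 4.0, "z": 1.0, "wx": 0.0, "wy": 0.0, "wz": 0.0},
  ],
)

```text
time_s: 0.85
eef_pos: [205.6, -610.5, 239.5]
tool_rot: [-3.141, 0.004, 0.278]
wrist_force: [0.3, -0.3, -0.1]
finger_gap: 85.1
```

Run:
```python
from h import *
s=env.get_state(); print(s['time_s'],s['joint_pos'],s['eef_pos'],s['tool_rot'])
```

```text
0.85 [ 1.134735    0.41955299  0.01717212  1.62499309 -0.00402703  1.09820871
 -0.14038861] [ 205.64907069 -610.5069199   239.54563512] [-3.14098305  0.00353123  0.27815182]
```

>>> apply_moves(
  moves=[
    {"x": 2.6, "y": 3.8, "z": 0.3, "wz": 5.0},
    {"x": 2.6, "y": 3.8, "z": 0.3, "wz": 5.0},
    {"x": 2.6, "y": 3.8, "z": 0.3, "wz": 5.0},
    {"x": 2.6, "y": 3.8, "z": 0.3, "wz": 5.0},
    {"x": 2.6, "y": 3.8, "z": 0.3, "wz": 5.0},
    {"x": 2.6, "y": 3.8, "z": 0.3, "wz": 5.0},
    {"x": 2.3, "y": 4.0, "z": 0.3, "wz": 5.0},
    {"x": 2.3, "y": 4.0, "z": 0.3, "wz": 5.0},
  ],
)

```text
validation failed for argument at $.mo...
```

>>> apply_moves(
  moves=[
    {"x": 2.6, "y": 3.8, "z": 0.3, "wx": 0.0, "wy": 0.0, "wz": 5.0},
    {"x": 2.6, "y": 3.8, "z": 0.3, "wx": 0.0, "wy": 0.0, "wz": 5.0},
    {"x": 2.6, "y": 3.8, "z": 0.3, "wx": 0.0, "wy": 0.0, "wz": 5.0},
    {"x": 2.6, "y": 3.8, "z": 0.3, "wx": 0.0, "wy": 0.0, "wz": 5.0},
    {"x": 2.6, "y": 3.8, "z": 0.3, "wx": 0.0, "wy": 0.0, "wz": 5.0},
    {"x": 2.6, "y": 3.8, "z": 0.3, "wx": 0.0, "wy": 0.0, "wz": 5.0},
    {"x": 2.3, "y": 4.0, "z": 0.3, "wx": 0.0, "wy": 0.0, "wz": 5.0},
    {"x": 2.3, "y": 4.0, "z": 0.3, "wx": 0.0, "wy": 0.0, "wz": 5.0},
  ],
)

```text
time_s: 1.65
eef_pos: [413.1, -298.0, 265.8]
tool_rot: [3.141, 0.0, 0.987]
wrist_force: [1.4, -0.6, 0.2]
finger_gap: 85.5
```

>>> apply_moves(
  moves=[
    {"x": 1.55, "y": 4.1, "z": 0.0, "wx": 0.0, "wy": 0.0, "wz": 5.0},
    {"x": 1.55, "y": 4.1, "z": 0.0, "wx": 0.0, "wy": 0.0, "wz": 5.0},
    {"x": 1.55, "y": 4.1, "z": 0.0, "wx": 0.0, "wy": 0.0, "wz": 5.0},
    {"x": 1.55, "y": 4.1, "z": 0.0, "wx": 0.0, "wy": 0.0, "wz": 5.0},
    {"x": 1.55, "y": 4.1, "z": 0.0, "wx": 0.0, "wy": 0.0, "wz": 5.0},
    {"x": 1.55, "y": 4.1, "z": 0.0, "wx": 0.0, "wy": 0.0, "wz": 5.0},
    {"x": 1.55, "y": 4.1, "z": 0.0, "wx": 0.0, "wy": 0.0, "wz": 5.0},
    {"x": 1.55, "y": 4.0, "z": 0.0, "wx": 0.0, "wy": 0.0, "wz": 5.0},
  ],
)

```text
time_s: 2.45
eef_pos: [536.8, 29.0, 265.7]
tool_rot: [3.141, 0.0, 1.685]
wrist_force: [0.3, -0.8, -0.0]
finger_gap: 85.8
```

Run:
```python
from h import *
env.grab_frame('wrist')
c=env.get_calibration('wrist')
f=snap('wrist','w2')
print(env.get_state()['eef_pos'],env.get_state()['joint_pos'])
for r in env.mark_of('wrist','dust_cap')[:3]: print(r, ray('wrist',r['position'],152))
for r in env.cut_out('wrist','dust_cap')[:3]:
    m=r['mask']; ys,xs=np.nonzero(m); print(r['score'],m.sum(),ys.mean(),xs.mean(),ys.min(),ys.max(),xs.min(),xs.max(),ray('wrist',(ys.mean(),xs.mean()),180))
```

```text
[537.43900058  34.48152887 265.95407536] [ 0.33011876  0.27562672 -0.60730783  1.81061524  0.17084767  1.10570477
 -0.21366638]
{'position': [251.2, 266.8], 'score': 0.92} [551.1165063  -22.88826758 152.        ]
{'position': [41.6, 262.9], 'score': 0.71} [527.9297206  139.87501743 152.        ]
0.64 1306 264.33154670750383 266.41883614088823 241 284 246 286 [548.86461629 -22.37533136 180.        ]
```

View pics/w2.png

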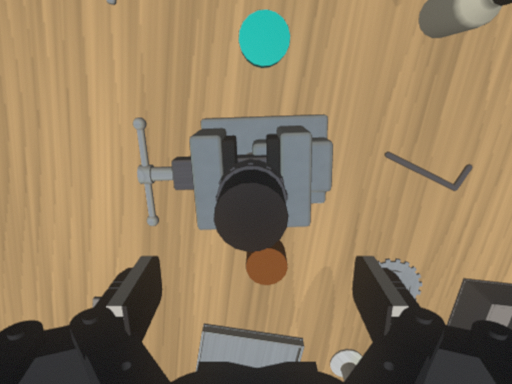

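The black cap's top face is centred at about (row 212, col 251) with a radius of about 37 px. The brown look-alike is below it at (265,266).

Run:
```python
from h import *
f=cv2.imread('pics/w2.png')
roi=np.zeros(f.shape[:2],np.uint8); 
m=((f.max(2)<45)).astype(np.uint8); m[:180]=0; m[260:]=0; m[:,:205]=0;m[:,300:]=0
n,l,s,c=cv2.connectedComponentsWithStats(m); i=1+s[1:,4].argmax(); print(s[i],c[i])
cs,_=cv2.findContours((l==i).astype(np.uint8),cv2.RETR_EXTERNAL,cv2.CHAIN_APPROX_NONE)
p=cs[0][:,0]; q=p[p[:,1]>205]; e=cv2.fitEllipse(q); print(e)
print(ray('wrist',(e[0][1],e[0][0]),192), ray('wrist',(212,251),192))
K=env.get_calibration('wrist'); print(np.array(K['T']).round(2), np.linalg.norm(ray('wrist',(212,215),192)-ray('wrist',(212,288),192)))
print(env.get_state()['eef_pos'],env.get_state()['tool_rot'],env.get_state()['qvel'].round(3))
# top/scene masks w/ top circle
for c,pp in (('top',(180.3,218.2)),):
    print(ray(c,pp,192))
```

```text
[219 180  66  23 395] [253.46582278 185.21772152]Traceback (most recent call last):
  File "<stdin>", line 7, in <module>
cv2.error: OpenCV(4.12.0) /io/opencv/modules/imgproc/src/shapedescr.cpp:361: error: (-201:Incorrect size of input array) There should be at least 5 points to fit the ellipse in function 'fitEllipseNoDirect'
```

Run:
```python
from h import *
f=cv2.imread('pics/w2.png')
print(f[212,200:310:6].tolist()); print(f[170:256:6,251].tolist())
m=(cv2.GaussianBlur(f,(5,5),0)); 
cv2.imwrite('pics/w2c.png',cv2.resize(f[110:300,180:330],None,fx=3.0,fy=3.0,interpolation=cv2.INTER_CUBIC))
for rc in ((212,251),(213,251.5)): print(ray('wrist',rc,192))
print(np.linalg.norm(ray('wrist',(212,215),192)-ray('wrist',(212,288),192)))
print(env.get_state()['eef_pos'],env.get_state()['tool_rot'],env.get_state()['qvel'].round(3))
```

```text
[[139, 131, 123], [138, 132, 124], [138, 133, 123], [50, 52, 56], [50, 52, 57], [48, 49, 53], [48, 49, 52], [48, 48, 52], [47, 47, 51], [45, 49, 50], [45, 46, 50], [47, 47, 51], [47, 49, 51], [47, 48, 52], [49, 50, 53], [139, 132, 122], [138, 131, 122], [136, 130, 123], [127, 124, 117]]
[[35, 36, 36], [32, 31, 33], [36, 36, 38], [51, 53, 54], [47, 48, 49], [51, 50, 54], [51, 50, 53], [46, 48, 50], [47, 47, 53], [48, 50, 54], [46, 49, 53], [45, 47, 51], [43, 47, 54], [46, 51, 57], [37, 68, 110]]
[532.15366877  23.9033942  192.        ]
[532.57748556  23.20326733 192.        ]
50.648935566734444
[536.34943466  28.19503791 265.25935286] [-3.14144169e+00 -1.53459487e-04  1.68371456e+00] [ 0.032 -0.011  0.04   0.014  0.005  0.005  0.001]
```

View pics/w2c.png

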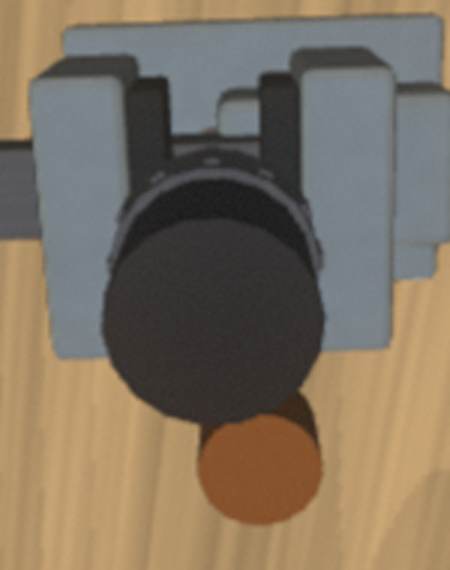

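```bash
cat >> h.py <<'E'
def wfit(name,lo=42,box=(150,300,180,330)):
    c=env.get_calibration('wrist'); f=snap('wrist',name); s=env.get_state()
    g=f.max(2); m=((g>=lo)&(g<75)&((f.max(2).astype(int)-f.min(2))<16)).astype(np.uint8)
    k=np.zeros_like(m);a=box;k[a[0]:a[1],a[2]:a[3]]=m[a[0]:a[1],a[2]:a[3]]
    k=cv2.morphologyEx(k,cv2.MORPH_OPEN,np.ones((5,5),np.uint8))
    n,l,st,ce=cv2.connectedComponentsWithStats(k); i=1+st[1:,4].argmax()
    cs,_=cv2.findContours((l==i).astype(np.uint8),cv2.RETR_EXTERNAL,cv2.CHAIN_APPROX_NONE)
    e=cv2.fitEllipse(cs[0]); return c,f,s,e,st[i]
E
python3 - <<'E'
from h import *
env.grab_frame('wrist')
c,f,s,e,st=wfit('w3'); print(e,st,s['eef_pos'],s['qvel'].round(3))
print(ray('wrist',(e[0][1],e[0][0]),192,c))
for r in env.mark_of('wrist','vise')[:2]: print(r['score'],ray('wrist',r['position'],0))
E
```

```text
((256.28411865234375, 202.06118774414062), (69.53608703613281, 74.33313751220703), 97.575927734375) [ 220  168   74   70 4157] [536.05473571  25.82550464 265.11934018] [ 0.01  -0.004  0.007  0.004  0.001 -0.    -0.   ]
[534.75283753  29.99321482 192.        ]
0.94 [5.37096246e+02 2.67823775e+01 5.68434189e-14]
```

>>> apply_moves(
  moves=[
    {"x": 0.0, "y": 0.2, "z": -2.5, "wx": 0.0, "wy": 0.0, "wz": 0.0},
    {"x": 0.0, "y": 0.0, "z": -2.5, "wx": 0.0, "wy": 0.0, "wz": 0.0},
    {"x": 0.0, "y": 0.0, "z": -2.5, "wx": 0.0, "wy": 0.0, "wz": 0.0},
    {"x": 0.0, "y": 0.0, "z": -2.5, "wx": 0.0, "wy": 0.0, "wz": 0.0},
    {"x": 0.0, "y": 0.0, "z": 0.0, "wx": 0.0, "wy": 0.0, "wz": 0.0},
  ],
)

```text
time_s: 3.3
eef_pos: [533.8, 27.1, 162.4]
tool_rot: [-3.135, 0.0, 1.679]
wrist_force: [-0.9, 0.7, 0.1]
finger_gap: 85.5
```

Run:
```python
from h import *
snap('wrist','w4'); snap('scene','s4')
s=env.get_state();print(s['time_s'],s['eef_pos'],s['wrist_force'],s['joint_pos'])
f=cv2.imread('pics/s4.png'); cv2.imwrite('pics/s4c.png',cv2.resize(f[120:240,220:340],None,fx=5,fy=5,interpolation=cv2.INTER_CUBIC))
```

```text
3.4 [536.24933366  28.31238825 165.68611821] [-0.26143305  0.68069682 -0.3272917 ] [ 0.29488105  0.38537843 -0.57164824  1.91962251  0.26069434  0.91043253
 -0.29552962]
```

View pics/w4.png

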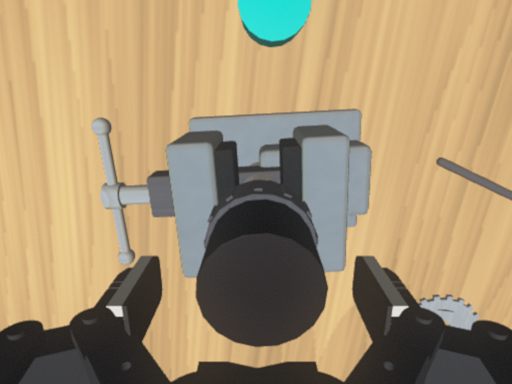

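View pics/s4c.png

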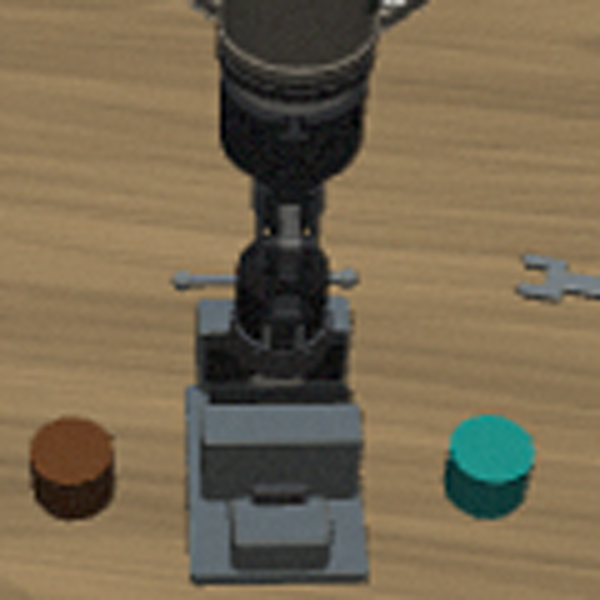

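The cap sits centred between the fingers (cap column about 262, finger midpoint about 258). Closing on it.

>>> apply_moves(
  jaw=-1,
  moves=[
    {"x": 0.0, "y": 0.0, "z": 0.0, "wx": 0.0, "wy": 0.0, "wz": 0.0},
    {"x": 0.0, "y": 0.0, "z": 0.0, "wx": 0.0, "wy": 0.0, "wz": 0.0},
    {"x": 0.0, "y": 0.0, "z": 0.0, "wx": 0.0, "wy": 0.0, "wz": 0.0},
    {"x": 0.0, "y": 0.0, "z": 0.0, "wx": 0.0, "wy": 0.0, "wz": 0.0},
    {"x": 0.0, "y": 0.0, "z": 0.0, "wx": 0.0, "wy": 0.0, "wz": 0.0},
  ],
)

```text
time_s: 3.9
eef_pos: [537.2, 29.3, 167.1]
tool_rot: [3.139, 0.001, 1.682]
wrist_force: [-1.6, -1.1, 6.8]
finger_gap: 51.3
```

>>> apply_moves(
  moves=[
    {"x": 0.0, "y": 0.0, "z": 1.0, "wx": 0.0, "wy": 0.0, "wz": 0.0},
    {"x": 0.0, "y": 0.0, "z": 2.0, "wx": 0.0, "wy": 0.0, "wz": 0.0},
    {"x": 0.0, "y": 0.0, "z": 2.5, "wx": 0.0, "wy": 0.0, "wz": 0.0},
    {"x": 0.0, "y": 0.0, "z": 2.0, "wx": 0.0, "wy": 0.0, "wz": 0.0},
    {"x": 0.0, "y": 0.0, "z": 0.5, "wx": 0.0, "wy": 0.0, "wz": 0.0},
  ],
)

```text
time_s: 4.4
eef_pos: [537.8, 29.8, 248.4]
tool_rot: [3.137, 0.0, 1.682]
wrist_force: [1.2, 0.4, 1.3]
finger_gap: 51.1
```

Run:
```python
from h import *
f=snap('scene','s5');s=env.get_state();print(s['time_s'],s['eef_pos'],s['wrist_force'],s['joint_pos'],s['finger_gap'])
cv2.imwrite('pics/s5c.png',cv2.resize(f[120:240,220:340],None,fx=5,fy=5,interpolation=cv2.INTER_CUBIC))
```

```text
4.45 [537.43315879  29.65823523 247.74830165] [ 0.48756067 -0.1959041   0.01056214] [ 0.32853392  0.29122285 -0.60041941  1.83487416  0.18734399  1.06778036
 -0.23129446] 50.87106996764181
```

View pics/s5c.png

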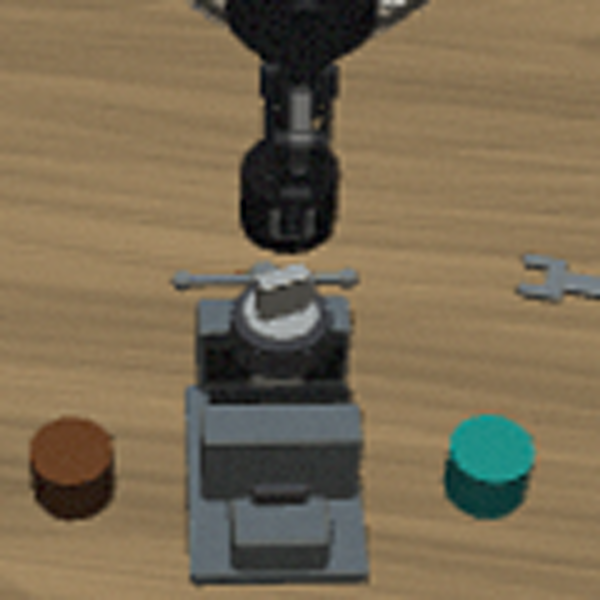

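The cap is held (gap 51) and the bare dial shows at (281,305) in the crop. Now carrying the cap to the tray.

>>> apply_moves(
  moves=[
    {"x": 0.4, "y": -3.0, "z": 0.0, "wx": 0.0, "wy": 0.0, "wz": 0.0},
    {"x": 0.4, "y": -4.5, "z": 0.0, "wx": 0.0, "wy": 0.0, "wz": 0.0},
    {"x": 0.4, "y": -4.7, "z": 0.0, "wx": 0.0, "wy": 0.0, "wz": 0.0},
    {"x": 0.4, "y": -4.7, "z": 0.0, "wx": 0.0, "wy": 0.0, "wz": 0.0},
    {"x": 0.4, "y": -4.7, "z": 0.0, "wx": 0.0, "wy": 0.0, "wz": 0.0},
    {"x": 0.4, "y": -4.5, "z": 0.0, "wx": 0.0, "wy": 0.0, "wz": 0.0},
    {"x": 0.3, "y": -4.0, "z": -2.0, "wx": 0.0, "wy": 0.0, "wz": 0.0},
    {"x": 0.2, "y": -2.8, "z": -3.0, "wx": 0.0, "wy": 0.0, "wz": 0.0},
  ],
)

```text
time_s: 5.25
eef_pos: [565.5, -303.8, 195.3]
tool_rot: [3.14, 0.003, 1.679]
wrist_force: [0.3, 0.2, -0.3]
finger_gap: 51.2
```

>>> apply_moves(
  moves=[
    {"x": 0.0, "y": 0.0, "z": -4.0, "wx": 0.0, "wy": 0.0, "wz": 0.0},
    {"x": 0.0, "y": 0.0, "z": -4.0, "wx": 0.0, "wy": 0.0, "wz": 0.0},
    {"x": 0.0, "y": 0.0, "z": -4.0, "wx": 0.0, "wy": 0.0, "wz": 0.0},
    {"x": 0.0, "y": 0.0, "z": -2.5, "wx": 0.0, "wy": 0.0, "wz": 0.0},
    {"x": 0.0, "y": 0.0, "z": 0.0, "wx": 0.0, "wy": 0.0, "wz": 0.0},
  ],
)

```text
time_s: 5.75
eef_pos: [561.6, -298.1, 45.3]
tool_rot: [-3.134, -0.005, 1.682]
wrist_force: [-0.3, 0.9, -1.1]
finger_gap: 51.3
```

Run:
```python
from h import *
f=snap('scene','s6');s=env.get_state();print(s['time_s'],s['eef_pos'],s['wrist_force'],s['joint_pos'],s['finger_gap'])
cv2.imwrite('pics/s6c.png',cv2.resize(f[120:270,120:320],None,fx=4,fy=4,interpolation=cv2.INTER_CUBIC))
```

```text
5.8 [ 563.4752201  -298.76105494   47.99162965] [-0.18199173  0.10332792  0.642631  ] [ 0.66579333  0.66078326 -0.38234879  1.75437105  0.32581847  0.79458425
  0.23627132] 51.33519868653315
```

View pics/s6c.png

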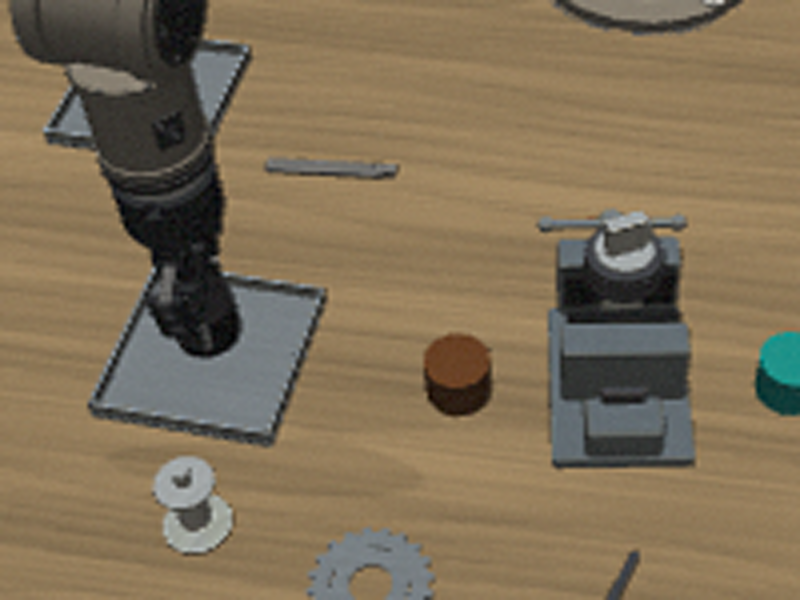

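The cap is over the middle of the tray, still about 30 mm above its floor. Lowering gently.

>>> apply_moves(
  moves=[
    {"x": 0.0, "y": 0.0, "z": -1.0, "wx": 0.0, "wy": 0.0, "wz": 0.0},
    {"x": 0.0, "y": 0.0, "z": -0.8, "wx": 0.0, "wy": 0.0, "wz": 0.0},
    {"x": 0.0, "y": 0.0, "z": -0.6, "wx": 0.0, "wy": 0.0, "wz": 0.0},
    {"x": 0.0, "y": 0.0, "z": -0.2, "wx": 0.0, "wy": 0.0, "wz": 0.0},
    {"x": 0.0, "y": 0.0, "z": 0.0, "wx": 0.0, "wy": 0.0, "wz": 0.0},
  ],
)

```text
time_s: 6.3
eef_pos: [565.3, -299.6, 24.3]
tool_rot: [-3.142, -0.0, 1.682]
wrist_force: [-0.7, 0.1, -1.0]
finger_gap: 51.2
```

>>> apply_moves(
  moves=[
    {"x": 0.0, "y": 0.0, "z": -0.2, "wx": 0.0, "wy": 0.0, "wz": 0.0},
    {"x": 0.0, "y": 0.0, "z": -0.2, "wx": 0.0, "wy": 0.0, "wz": 0.0},
    {"x": 0.0, "y": 0.0, "z": 0.0, "wx": 0.0, "wy": 0.0, "wz": 0.0},
  ],
)

```text
time_s: 6.6
eef_pos: [565.2, -299.6, 20.2]
tool_rot: [-3.141, -0.0, 1.682]
wrist_force: [0.2, -1.0, 0.2]
finger_gap: 51.4
```

>>> apply_moves(
  moves=[
    {"x": 0.0, "y": 0.0, "z": -0.1, "wx": 0.0, "wy": 0.0, "wz": 0.0},
    {"x": 0.0, "y": 0.0, "z": 0.0, "wx": 0.0, "wy": 0.0, "wz": 0.0},
  ],
)

```text
time_s: 6.8
eef_pos: [565.3, -299.7, 19.3]
tool_rot: [3.142, 0.0, 1.682]
wrist_force: [-0.3, 0.5, -0.4]
finger_gap: 51.2
```

>>> apply_moves(
  jaw=1,
  moves=[
    {"x": 0.0, "y": 0.0, "z": 0.0, "wx": 0.0, "wy": 0.0, "wz": 0.0},
    {"x": 0.0, "y": 0.0, "z": 0.0, "wx": 0.0, "wy": 0.0, "wz": 0.0},
    {"x": 0.0, "y": 0.0, "z": 0.0, "wx": 0.0, "wy": 0.0, "wz": 0.0},
    {"x": 0.0, "y": 0.0, "z": 0.0, "wx": 0.0, "wy": 0.0, "wz": 0.0},
  ],
)

```text
time_s: 7.2
eef_pos: [565.3, -299.7, 19.4]
tool_rot: [3.142, 0.0, 1.682]
wrist_force: [0.0, 0.3, -1.0]
finger_gap: 85.3
```

>>> apply_moves(
  moves=[
    {"x": 0.0, "y": 0.0, "z": 2.0, "wx": 0.0, "wy": 0.0, "wz": 0.0},
    {"x": 0.0, "y": 0.0, "z": 4.0, "wx": 0.0, "wy": 0.0, "wz": 0.0},
    {"x": 0.0, "y": 0.0, "z": 4.5, "wx": 0.0, "wy": 0.0, "wz": 0.0},
    {"x": 0.0, "y": 0.0, "z": 4.5, "wx": 0.0, "wy": 0.0, "wz": 0.0},
    {"x": 0.0, "y": 0.0, "z": 4.5, "wx": 0.0, "wy": 0.0, "wz": 0.0},
    {"x": 0.0, "y": 0.0, "z": 4.0, "wx": 0.0, "wy": 0.0, "wz": 0.0},
  ],
)

```text
time_s: 7.8
eef_pos: [565.4, -299.5, 256.9]
tool_rot: [3.14, 0.001, 1.682]
wrist_force: [-0.1, -0.1, 0.6]
finger_gap: 85.4
```

Run:
```python
from h import *
f=snap('scene','s7');s=env.get_state();print(s['time_s'],s['eef_pos'],s['wrist_force'],s['joint_pos'],s['finger_gap'])
cv2.imwrite('pics/s7c.png',cv2.resize(f[120:270,120:320],None,fx=4,fy=4,interpolation=cv2.INTER_CUBIC))
f=snap('top','t7')
cv2.imwrite('pics/t7c.png',cv2.resize(f[130:280,190:390],None,fx=4,fy=4,interpolation=cv2.INTER_CUBIC))
for c in ('top','scene'):
  for q in ('dial_nose','dial_grip'):
    for r in env.mark_of(c,q)[:2]: print(c,q,r['score'],r['position'],ray(c,r['position'],174).round(1))
```

```text
7.85 [ 568.60068705 -300.57768876  264.33845867] [2.82487128 0.10913519 4.66324361] [ 0.71959385  0.42964299 -0.4527269   1.583835    0.20159185  1.16255908
  0.33555956] 85.47666085921675
top dial_nose 0.68 [183.1, 213.4] [529.5  39.2 174. ]
top dial_nose 0.25 [254.2, 321.9] [ 350.5 -229.8  174. ]
top dial_grip 0.51 [183.0, 217.3] [529.7  29.3 174. ]
top dial_grip 0.25 [253.5, 322.0] [ 352.2 -230.1  174. ]
scene dial_nose 0.64 [175.0, 281.5] [526.1  42.9 174. ]
scene dial_grip 0.74 [178.7, 346.9] [514.9 227.9 174. ]
scene dial_grip 0.65 [180.2, 273.2] [549.1  21.4 174. ]
```

View pics/s7c.png

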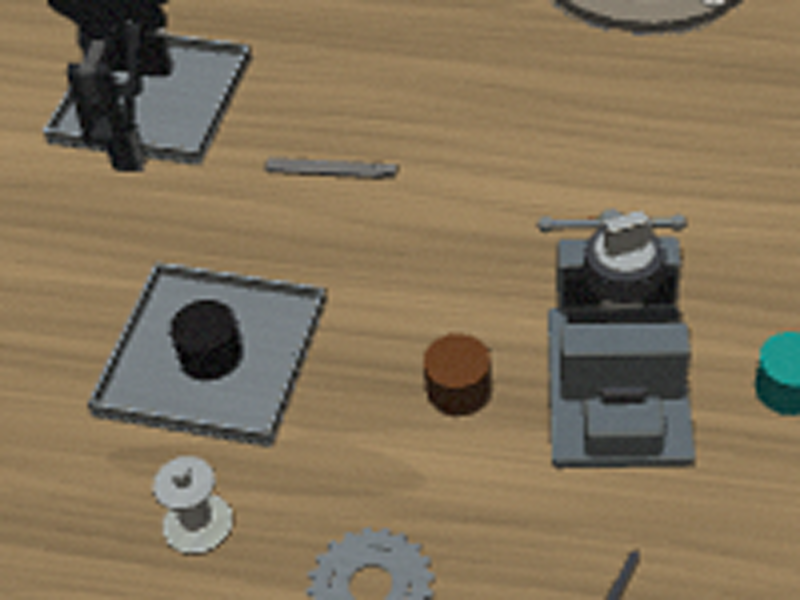

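View pics/t7c.png

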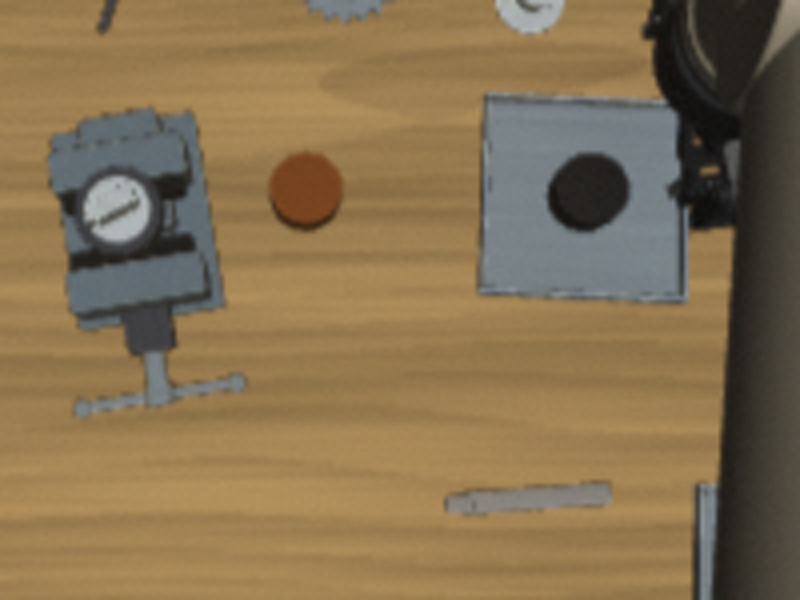

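The black cap stands upright in the correct tray, at about (207,340) in the scene crop. The dial bar lies about 110° from +x. Returning above the dial.

>>> apply_moves(
  moves=[
    {"x": -0.4, "y": 3.0, "z": 0.0, "wx": 0.0, "wy": 0.0, "wz": 2.0},
    {"x": -0.4, "y": 4.5, "z": 0.0, "wx": 0.0, "wy": 0.0, "wz": 2.0},
    {"x": -0.4, "y": 4.7, "z": 0.0, "wx": 0.0, "wy": 0.0, "wz": 2.0},
    {"x": -0.4, "y": 4.7, "z": 0.0, "wx": 0.0, "wy": 0.0, "wz": 2.0},
    {"x": -0.4, "y": 4.7, "z": 0.0, "wx": 0.0, "wy": 0.0, "wz": 2.0},
    {"x": -0.4, "y": 4.5, "z": 0.0, "wx": 0.0, "wy": 0.0, "wz": 2.0},
    {"x": -0.3, "y": 4.0, "z": 0.0, "wx": 0.0, "wy": 0.0, "wz": 1.5},
    {"x": -0.2, "y": 2.7, "z": 0.0, "wx": 0.0, "wy": 0.0, "wz": 0.0},
  ],
)

```text
time_s: 8.9
eef_pos: [534.7, 31.7, 252.8]
tool_rot: [-3.139, -0.002, 1.922]
wrist_force: [0.4, 0.6, -0.4]
finger_gap: 85.6
```

>>> apply_moves(
  moves=[
    {"x": 0.0, "y": 0.0, "z": 0.0, "wx": 0.0, "wy": 0.0, "wz": 0.0},
    {"x": 0.0, "y": 0.0, "z": 0.0, "wx": 0.0, "wy": 0.0, "wz": 0.0},
    {"x": 0.0, "y": 0.0, "z": 0.0, "wx": 0.0, "wy": 0.0, "wz": 0.0},
    {"x": 0.0, "y": 0.0, "z": 0.0, "wx": 0.0, "wy": 0.0, "wz": 0.0},
  ],
)

```text
time_s: 9.3
eef_pos: [536.2, 26.7, 253.6]
tool_rot: [-3.14, -0.0, 1.915]
wrist_force: [0.1, 0.1, -1.1]
finger_gap: 85.2
```

Run:
```python
from h import *
c=env.get_calibration('wrist');f=snap('wrist','w8');s=env.get_state();print(s['time_s'],s['eef_pos'],s['tool_rot'],s['qvel'].round(3),s['joint_pos'].round(3))
cv2.imwrite('pics/w8c.png',cv2.resize(f[100:300,150:350],None,fx=3,fy=3,interpolation=cv2.INTER_CUBIC))
for q,z in (('dial_nose',174),('dial_grip',174),('dial',152),('vise',0)):
    for r in env.mark_of('wrist',q)[:2]: print(q,r['score'],r['position'],ray('wrist',r['position'],z,c).round(1))
```

```text
9.35 [536.29678722  26.95068931 253.85139723] [-3.14078415e+00 -5.31108326e-05  1.91541367e+00] [-0.002 -0.005 -0.006 -0.002  0.    -0.001 -0.002] [ 0.371  0.294 -0.646  1.825  0.198  1.089 -0.003]
dial_nose 0.93 [174.0, 253.7] [526.3  46.3 174. ]
dial_nose 0.48 [154.8, 256.9] [523.9  59.6 174. ]
dial_grip 0.72 [202.1, 259.8] [537.2  28.4 174. ]
dial 0.96 [192.6, 259.1] [536.8  28.3 152. ]
vise 0.6 [153.6, 258.1] [536.3  29.    0. ]
vise 0.5 [367.9, 200.3] [ 564.5 -307.8    0. ]
```

View pics/w8c.png

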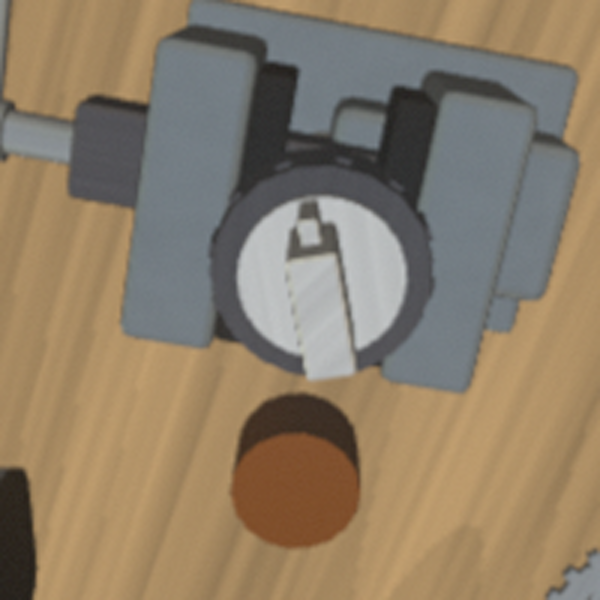

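Wrist crop: the bar's top face has corners at about (289,262), (338,252), (356,373) and (308,381), and the nose is at (310,215). I get the bar angle from these.

Run:
```python
from h import *
P=[(289,262),(338,252),(356,373),(308,381)]
W=np.array([ray('wrist',(y/3+100,x/3+150),185) for x,y in P]); print(W.round(1),W.mean(0).round(1))
for a,b in((3,0),(2,1)): d=W[b]-W[a]; print(np.degrees(np.arctan2(d[1],d[0])),np.linalg.norm(d))
for a,b in((0,1),(3,2)): d=W[b]-W[a]; print(np.degrees(np.arctan2(d[1],d[0]))+90,np.linalg.norm(d))
```

```text
[[524.1  39.8 185. ]
 [533.5  45.6 185. ]
 [547.4  19.8 185. ]
 [537.6  14.2 185. ]] [535.7  29.8 185. ]
117.8916092069519 28.933353636241243
118.1801312458172 29.26946092289791
121.73853385743027 11.089294929382856
119.97702373807688 11.21913011534071
```

>>> apply_moves(
  jaw=0,
  moves=[
    {"x": 0.0, "y": 0.2, "z": -2.0, "wx": 0.0, "wy": 0.0, "wz": 4.5},
    {"x": 0.0, "y": 0.0, "z": -2.0, "wx": 0.0, "wy": 0.0, "wz": 4.5},
    {"x": 0.0, "y": 0.0, "z": -2.0, "wx": 0.0, "wy": 0.0, "wz": 0.0},
    {"x": 0.0, "y": 0.0, "z": -0.5, "wx": 0.0, "wy": 0.0, "wz": 0.0},
    {"x": 0.0, "y": 0.0, "z": 0.0, "wx": 0.0, "wy": 0.0, "wz": 0.0},
    {"x": 0.0, "y": 0.0, "z": 0.0, "wx": 0.0, "wy": 0.0, "wz": 0.0},
  ],
)

```text
time_s: 10.15
eef_pos: [536.9, 30.5, 190.2]
tool_rot: [3.14, 0.0, 2.075]
wrist_force: [0.0, -0.5, -0.0]
finger_gap: 43.0
```

Run:
```python
from h import *
env.grab_frame('wrist');env.grab_frame('wrist')
c=env.get_calibration('wrist');f=snap('wrist','w9');s=env.get_state();print(s['time_s'],s['eef_pos'],s['tool_rot'],s['finger_gap'],s['qvel'].round(3),s['joint_pos'].round(3))
cv2.imwrite('pics/w9c.png',cv2.resize(f[130:384,110:410],None,fx=2.3,fy=2.3,interpolation=cv2.INTER_CUBIC))
```

```text
10.3 [536.96438067  30.48607837 190.33488811] [3.14000535e+00 8.86185885e-04 2.07459538e+00] 42.78783027808753 [-0.002  0.002 -0.     0.007  0.001 -0.003  0.   ] [ 0.36   0.37  -0.655  1.893  0.272  0.966  0.086]
```

View pics/w9c.png

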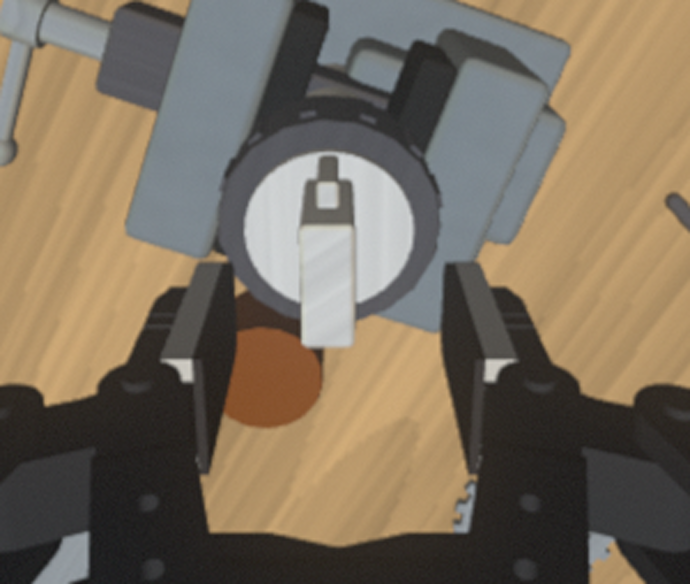

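Run:
```python
from h import *
P=[(301,228),(353,226),(354,346),(302,347)]
W=np.array([ray('wrist',(y/2.3+130,x/2.3+110),185) for x,y in P]); print(W.round(1),W.mean(0).round(1))
for a,b in((3,0),(2,1)): d=W[b]-W[a]; print(np.degrees(np.arctan2(d[1],d[0])),np.linalg.norm(d))
s=env.get_state(); yaw=s['tool_rot'][2]; x=np.array([np.cos(yaw),np.sin(yaw)]); y=np.array([np.sin(yaw),-np.cos(yaw)])
o=W.mean(0)[:2]-s['eef_pos'][:2]; print(o,'along x',o@x,'y',o@y, np.degrees(yaw))
T=np.array(env.get_calibration('wrist')['T']); o=T[:2,3]-s['eef_pos'][:2]; print('cam',o@x,o@y, T[:3,2])
```

```text
[[523.2  38.5 185. ]
 [532.5  44.1 185. ]
 [546.8  18.9 185. ]
 [536.8  13.2 185. ]] [534.8  28.7 185. ]
118.38053330456815 28.740196690485188
119.57985655887371 28.951519747879413
[-2.11876185 -1.82459728] along x -0.5750548537922997 y -2.7363513903358707 118.8655593260148
cam 79.43219588113587 -0.807953150282164 [-0.15083006  0.26930693  0.95116984]
```

>>> apply_moves(
  moves=[
    {"x": -0.2, "y": -0.15, "z": -1.0, "wx": 0.0, "wy": 0.0, "wz": 0.0},
    {"x": 0.0, "y": 0.0, "z": -1.0, "wx": 0.0, "wy": 0.0, "wz": 0.0},
    {"x": 0.0, "y": 0.0, "z": -1.0, "wx": 0.0, "wy": 0.0, "wz": 0.0},
    {"x": 0.0, "y": 0.0, "z": 0.0, "wx": 0.0, "wy": 0.0, "wz": 0.0},
    {"x": 0.0, "y": 0.0, "z": 0.0, "wx": 0.0, "wy": 0.0, "wz": 0.0},
  ],
)

```text
time_s: 10.8
eef_pos: [534.0, 28.9, 158.8]
tool_rot: [-3.141, -0.001, 2.075]
wrist_force: [-0.2, -0.7, -0.2]
finger_gap: 42.7
```

Run:
```python
from h import *
f=snap('wrist','w10');s=env.get_state();print(s['time_s'],s['eef_pos'],s['tool_rot'],s['finger_gap'],s['qvel'].round(3),s['wrist_force'],s['wrist_torque'])
```

```text
10.85 [534.36012554  29.01882772 159.1997188 ] [-3.14151434e+00 -3.38512673e-04  2.07488268e+00] 42.93417846554055 [ 0.002 -0.007 -0.002 -0.008  0.001 -0.002  0.002] [-0.45051017  0.27444892  1.02923713] [-0.00844909  0.02404429  0.00738415]
```

View pics/w10.png

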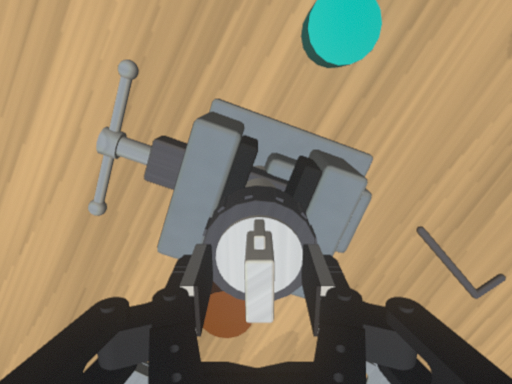

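The bar (column about 259) is centred between the pads (mid about 258) and aligned with them. Gripping it.

>>> apply_moves(
  jaw=-1,
  moves=[
    {"x": 0.0, "y": 0.0, "z": 0.0, "wx": 0.0, "wy": 0.0, "wz": 0.0},
    {"x": 0.0, "y": 0.0, "z": 0.0, "wx": 0.0, "wy": 0.0, "wz": 0.0},
    {"x": 0.0, "y": 0.0, "z": 0.0, "wx": 0.0, "wy": 0.0, "wz": 0.0},
    {"x": 0.0, "y": 0.0, "z": 0.0, "wx": 0.0, "wy": 0.0, "wz": 0.0},
    {"x": 0.0, "y": 0.0, "z": 0.0, "wx": 0.0, "wy": 0.0, "wz": 0.0},
    {"x": 0.0, "y": 0.0, "z": 0.0, "wx": 0.0, "wy": 0.0, "wz": 0.0},
  ],
)

```text
time_s: 11.45
eef_pos: [535.0, 29.1, 159.8]
tool_rot: [3.14, 0.0, 2.075]
wrist_force: [1.8, 1.2, 4.0]
finger_gap: 10.8
```

```bash
cat >> h.py <<'E'
def st():
    s=env.get_state(); print(round(s['time_s'],2),s['eef_pos'].round(1),'yaw',np.degrees(s['tool_rot'][2]).round(2),'gap',round(s['finger_gap'],1),'F',s['wrist_force'].round(1),'T',s['wrist_torque'].round(3),'q7',s['joint_pos'][6].round(3),'q',s['joint_pos'].round(2), 'v',abs(s['qvel']).max().round(3))
E
python3 - <<'E'
from h import *
st()
E
```

```text
11.45 [535.   29.1 159.8] yaw 118.88 gap 10.8 F [1.8 1.2 4. ] T [ 0.185 -0.423 -0.035] q7 0.06 q [ 0.35  0.4  -0.64  1.93  0.3   0.91  0.06] v 0.003
```

>>> apply_moves(
  moves=[
    {"x": 0.0, "y": 0.0, "z": 0.0, "wx": 0.0, "wy": 0.0, "wz": -2.0},
    {"x": 0.0, "y": 0.0, "z": 0.0, "wx": 0.0, "wy": 0.0, "wz": -1.0},
    {"x": 0.0, "y": 0.0, "z": 0.0, "wx": 0.0, "wy": 0.0, "wz": -1.0},
    {"x": 0.0, "y": 0.0, "z": 0.0, "wx": 0.0, "wy": 0.0, "wz": 0.0},
    {"x": 0.0, "y": 0.0, "z": 0.0, "wx": 0.0, "wy": 0.0, "wz": 0.0},
  ],
)

```text
time_s: 11.95
eef_pos: [535.1, 29.2, 159.8]
tool_rot: [3.14, 0.0, 2.005]
wrist_force: [2.9, 1.9, 5.5]
finger_gap: 10.7
```

Run:
```python
from h import *
st()
```

```text
11.95 [535.1  29.2 159.8] yaw 114.9 gap 10.7 F [2.9 1.9 5.5] T [ 0.304 -0.673  0.088] q7 -0.003 q [ 0.33  0.4  -0.63  1.93  0.3   0.9  -0.  ] v 0.002
```

>>> apply_moves(
  moves=[
    {"x": 0.0, "y": 0.0, "z": 0.0, "wx": 0.0, "wy": 0.0, "wz": -3.0},
    {"x": 0.0, "y": 0.0, "z": 0.0, "wx": 0.0, "wy": 0.0, "wz": -3.0},
    {"x": 0.0, "y": 0.0, "z": 0.0, "wx": 0.0, "wy": 0.0, "wz": -3.0},
    {"x": 0.0, "y": 0.0, "z": 0.0, "wx": 0.0, "wy": 0.0, "wz": -3.0},
    {"x": 0.0, "y": 0.0, "z": 0.0, "wx": 0.0, "wy": 0.0, "wz": -2.0},
    {"x": 0.0, "y": 0.0, "z": 0.0, "wx": 0.0, "wy": 0.0, "wz": -2.0},
    {"x": 0.0, "y": 0.0, "z": 0.0, "wx": 0.0, "wy": 0.0, "wz": 0.0},
    {"x": 0.0, "y": 0.0, "z": 0.0, "wx": 0.0, "wy": 0.0, "wz": 0.0},
  ],
)

```text
time_s: 12.75
eef_pos: [535.3, 29.3, 159.8]
tool_rot: [3.139, -0.0, 1.727]
wrist_force: [4.7, 1.6, 3.9]
finger_gap: 10.6
```

Run:
```python
from h import *
st()
```

```text
12.75 [535.3  29.3 159.8] yaw 98.94 gap 10.6 F [4.7 1.6 3.9] T [ 0.448 -0.976 -0.033] q7 -0.254 q [ 0.29  0.39 -0.57  1.93  0.26  0.89 -0.25] v 0.003
```

>>> apply_moves(
  moves=[
    {"x": 0.1, "y": 0.0, "z": 0.0, "wx": 0.0, "wy": 0.0, "wz": -2.0},
    {"x": 0.0, "y": 0.0, "z": 0.0, "wx": 0.0, "wy": 0.0, "wz": -1.0},
    {"x": 0.0, "y": 0.0, "z": 0.0, "wx": 0.0, "wy": 0.0, "wz": -1.0},
    {"x": 0.0, "y": 0.0, "z": 0.0, "wx": 0.0, "wy": 0.0, "wz": 0.0},
    {"x": 0.0, "y": 0.0, "z": 0.0, "wx": 0.0, "wy": 0.0, "wz": 0.0},
  ],
)

```text
time_s: 13.25
eef_pos: [535.4, 29.3, 159.8]
tool_rot: [3.141, -0.0, 1.657]
wrist_force: [1.7, 1.6, 7.8]
finger_gap: 11.0
```

Run:
```python
from h import *
st()
```

```text
13.25 [535.4  29.3 159.8] yaw 94.96 gap 11.0 F [1.7 1.6 7.8] T [ 0.409 -0.316  0.036] q7 -0.316 q [ 0.28  0.39 -0.55  1.93  0.26  0.89 -0.32] v 0.002
```

>>> apply_moves(
  moves=[
    {"x": 0.0, "y": 0.0, "z": 0.0, "wx": 0.0, "wy": 0.0, "wz": -3.0},
    {"x": 0.0, "y": 0.0, "z": 0.0, "wx": 0.0, "wy": 0.0, "wz": -3.0},
    {"x": 0.0, "y": 0.0, "z": 0.0, "wx": 0.0, "wy": 0.0, "wz": -3.0},
    {"x": 0.0, "y": 0.0, "z": 0.0, "wx": 0.0, "wy": 0.0, "wz": -3.0},
    {"x": 0.0, "y": 0.0, "z": 0.0, "wx": 0.0, "wy": 0.0, "wz": -2.0},
    {"x": 0.0, "y": 0.0, "z": 0.0, "wx": 0.0, "wy": 0.0, "wz": -2.0},
    {"x": 0.0, "y": 0.0, "z": 0.0, "wx": 0.0, "wy": 0.0, "wz": 0.0},
    {"x": 0.0, "y": 0.0, "z": 0.0, "wx": 0.0, "wy": 0.0, "wz": 0.0},
  ],
)

```text
time_s: 14.05
eef_pos: [535.7, 29.3, 159.8]
tool_rot: [3.141, -0.001, 1.378]
wrist_force: [2.4, 1.8, 6.9]
finger_gap: 11.0
```

Run:
```python
from h import *
st()
```

```text
14.05 [535.7  29.3 159.8] yaw 78.95 gap 11.0 F [2.4 1.8 6.9] T [ 0.467 -0.531  0.02 ] q7 -0.569 q [ 0.23  0.38 -0.49  1.93  0.23  0.89 -0.57] v 0.002
```

>>> apply_moves(
  moves=[
    {"x": 0.0, "y": 0.0, "z": 0.0, "wx": 0.0, "wy": 0.0, "wz": -2.0},
    {"x": 0.0, "y": 0.0, "z": 0.0, "wx": 0.0, "wy": 0.0, "wz": -1.0},
    {"x": 0.0, "y": 0.0, "z": 0.0, "wx": 0.0, "wy": 0.0, "wz": -1.0},
    {"x": 0.0, "y": 0.0, "z": 0.0, "wx": 0.0, "wy": 0.0, "wz": 0.0},
    {"x": 0.0, "y": 0.0, "z": 0.0, "wx": 0.0, "wy": 0.0, "wz": 0.0},
  ],
)

```text
time_s: 14.55
eef_pos: [535.7, 29.3, 159.8]
tool_rot: [3.141, -0.001, 1.308]
wrist_force: [2.7, 1.9, 7.0]
finger_gap: 10.8
```

Run:
```python
from h import *
st()
```

```text
14.55 [535.7  29.3 159.8] yaw 74.96 gap 10.8 F [2.7 1.9 7. ] T [ 0.503 -0.575  0.098] q7 -0.633 q [ 0.22  0.38 -0.48  1.93  0.22  0.88 -0.63] v 0.002
```

>>> apply_moves(
  moves=[
    {"x": 0.0, "y": 0.0, "z": 0.0, "wx": 0.0, "wy": 0.0, "wz": -3.0},
    {"x": 0.0, "y": 0.0, "z": 0.0, "wx": 0.0, "wy": 0.0, "wz": -3.0},
    {"x": 0.0, "y": 0.0, "z": 0.0, "wx": 0.0, "wy": 0.0, "wz": -3.0},
    {"x": 0.0, "y": 0.0, "z": 0.0, "wx": 0.0, "wy": 0.0, "wz": -3.0},
    {"x": 0.0, "y": 0.0, "z": 0.0, "wx": 0.0, "wy": 0.0, "wz": -2.0},
    {"x": 0.0, "y": 0.0, "z": 0.0, "wx": 0.0, "wy": 0.0, "wz": -2.0},
    {"x": 0.0, "y": 0.0, "z": 0.0, "wx": 0.0, "wy": 0.0, "wz": 0.0},
    {"x": 0.0, "y": 0.0, "z": 0.0, "wx": 0.0, "wy": 0.0, "wz": 0.0},
  ],
)

```text
time_s: 15.35
eef_pos: [535.9, 29.2, 159.8]
tool_rot: [3.141, -0.001, 1.029]
wrist_force: [3.3, 2.8, 6.0]
finger_gap: 11.3
```

Run:
```python
from h import *
st()
```

```text
15.35 [535.9  29.2 159.8] yaw 58.94 gap 11.3 F [3.3 2.8 6. ] T [ 0.427 -0.727  0.043] q7 -0.887 q [ 0.17  0.37 -0.42  1.93  0.19  0.88 -0.89] v 0.004
```

>>> apply_moves(
  moves=[
    {"x": 0.0, "y": 0.0, "z": 0.0, "wx": 0.0, "wy": 0.0, "wz": -2.0},
    {"x": 0.0, "y": 0.0, "z": 0.0, "wx": 0.0, "wy": 0.0, "wz": -1.0},
    {"x": 0.0, "y": 0.0, "z": 0.0, "wx": 0.0, "wy": 0.0, "wz": -1.0},
    {"x": 0.0, "y": 0.0, "z": 0.0, "wx": 0.0, "wy": 0.0, "wz": 0.0},
    {"x": 0.0, "y": 0.0, "z": 0.0, "wx": 0.0, "wy": 0.0, "wz": 0.0},
  ],
)

```text
time_s: 15.85
eef_pos: [536.0, 29.1, 159.8]
tool_rot: [3.141, -0.001, 0.959]
wrist_force: [3.5, 2.1, 6.0]
finger_gap: 10.7
```

Run:
```python
from h import *
st()
```

```text
15.85 [536.   29.1 159.8] yaw 54.95 gap 10.7 F [3.5 2.1 6. ] T [ 0.4   -0.787  0.044] q7 -0.95 q [ 0.16  0.36 -0.4   1.94  0.18  0.88 -0.95] v 0.002
```

Run:
```python
from h import *
for i in range(4):
    f=snap('wrist','w11'); print(env.get_state()['wrist_torque'].round(3))
```

```text
[ 0.418 -0.797  0.092]
[ 0.4   -0.772  0.024]
[ 0.385 -0.759  0.067]
[ 0.424 -0.818  0.059]
```

View pics/w11.png

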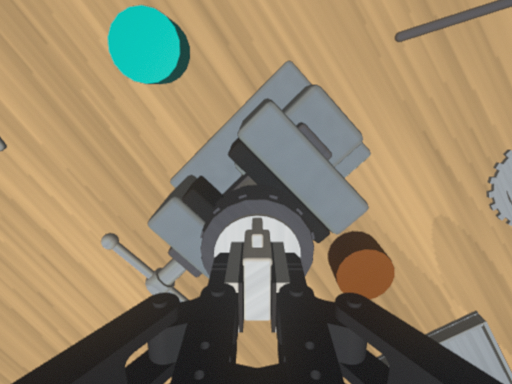

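The pads still hold the bar and the nose follows at (257,240). There is no stop yet (about 0.06 N m), so I carry on.

>>> apply_moves(
  moves=[
    {"x": 0.05, "y": 0.05, "z": 0.0, "wx": 0.0, "wy": 0.0, "wz": -3.0},
    {"x": 0.0, "y": 0.0, "z": 0.0, "wx": 0.0, "wy": 0.0, "wz": -3.0},
    {"x": 0.0, "y": 0.0, "z": 0.0, "wx": 0.0, "wy": 0.0, "wz": -3.0},
    {"x": 0.0, "y": 0.0, "z": 0.0, "wx": 0.0, "wy": 0.0, "wz": -3.0},
    {"x": 0.0, "y": 0.0, "z": 0.0, "wx": 0.0, "wy": 0.0, "wz": -2.0},
    {"x": 0.0, "y": 0.0, "z": 0.0, "wx": 0.0, "wy": 0.0, "wz": -2.0},
    {"x": 0.0, "y": 0.0, "z": 0.0, "wx": 0.0, "wy": 0.0, "wz": 0.0},
    {"x": 0.0, "y": 0.0, "z": 0.0, "wx": 0.0, "wy": 0.0, "wz": 0.0},
  ],
)

```text
time_s: 16.85
eef_pos: [536.2, 29.0, 159.8]
tool_rot: [3.141, -0.0, 0.679]
wrist_force: [2.6, 0.6, 7.6]
finger_gap: 11.2
```

Run:
```python
from h import *
st()
```

```text
16.85 [536.2  29.  159.8] yaw 38.91 gap 11.2 F [2.6 0.6 7.6] T [ 0.168 -0.622  0.034] q7 -1.206 q [ 0.11  0.36 -0.35  1.94  0.16  0.87 -1.21] v 0.003
```

>>> apply_moves(
  moves=[
    {"x": 0.0, "y": 0.0, "z": 0.0, "wx": 0.0, "wy": 0.0, "wz": -2.0},
    {"x": 0.0, "y": 0.0, "z": 0.0, "wx": 0.0, "wy": 0.0, "wz": -1.0},
    {"x": 0.0, "y": 0.0, "z": 0.0, "wx": 0.0, "wy": 0.0, "wz": -1.0},
    {"x": 0.0, "y": 0.0, "z": 0.0, "wx": 0.0, "wy": 0.0, "wz": 0.0},
    {"x": 0.0, "y": 0.0, "z": 0.0, "wx": 0.0, "wy": 0.0, "wz": 0.0},
  ],
)

```text
time_s: 17.35
eef_pos: [536.3, 29.0, 159.8]
tool_rot: [3.141, -0.001, 0.609]
wrist_force: [3.0, 0.1, 6.8]
finger_gap: 10.7
```

Run:
```python
from h import *
st()
```

```text
17.35 [536.3  29.  159.8] yaw 34.92 gap 10.7 F [3.  0.1 6.8] T [ 0.126 -0.572  0.048] q7 -1.27 q [ 0.1   0.36 -0.33  1.94  0.15  0.87 -1.27] v 0.003
```

>>> apply_moves(
  moves=[
    {"x": 0.05, "y": 0.0, "z": 0.0, "wx": 0.0, "wy": 0.0, "wz": -3.0},
    {"x": 0.0, "y": 0.0, "z": 0.0, "wx": 0.0, "wy": 0.0, "wz": -3.0},
    {"x": 0.0, "y": 0.0, "z": 0.0, "wx": 0.0, "wy": 0.0, "wz": -3.0},
    {"x": 0.0, "y": 0.0, "z": 0.0, "wx": 0.0, "wy": 0.0, "wz": -3.0},
    {"x": 0.0, "y": 0.0, "z": 0.0, "wx": 0.0, "wy": 0.0, "wz": -2.0},
    {"x": 0.0, "y": 0.0, "z": 0.0, "wx": 0.0, "wy": 0.0, "wz": -2.0},
    {"x": 0.0, "y": 0.0, "z": 0.0, "wx": 0.0, "wy": 0.0, "wz": 0.0},
    {"x": 0.0, "y": 0.0, "z": 0.0, "wx": 0.0, "wy": 0.0, "wz": 0.0},
  ],
)

```text
time_s: 18.15
eef_pos: [536.4, 28.7, 159.8]
tool_rot: [3.141, -0.0, 0.33]
wrist_force: [1.6, -0.1, 8.2]
finger_gap: 10.6
```

Run:
```python
from h import *
st()
```

```text
18.15 [536.4  28.7 159.8] yaw 18.89 gap 10.6 F [ 1.6 -0.1  8.2] T [ 0.02  -0.388  0.061] q7 -1.525 q [ 0.06  0.35 -0.28  1.94  0.12  0.87 -1.53] v 0.003
```

>>> apply_moves(
  moves=[
    {"x": 0.0, "y": 0.0, "z": 0.0, "wx": 0.0, "wy": 0.0, "wz": -2.0},
    {"x": 0.0, "y": 0.0, "z": 0.0, "wx": 0.0, "wy": 0.0, "wz": -1.0},
    {"x": 0.0, "y": 0.0, "z": 0.0, "wx": 0.0, "wy": 0.0, "wz": -1.0},
    {"x": 0.0, "y": 0.0, "z": 0.0, "wx": 0.0, "wy": 0.0, "wz": 0.0},
    {"x": 0.0, "y": 0.0, "z": 0.0, "wx": 0.0, "wy": 0.0, "wz": 0.0},
  ],
)

```text
time_s: 18.65
eef_pos: [536.4, 28.7, 159.8]
tool_rot: [3.141, -0.0, 0.261]
wrist_force: [1.3, -1.2, 7.6]
finger_gap: 10.7
```

Run:
```python
from h import *
st()
```

```text
18.65 [536.4  28.7 159.8] yaw 14.95 gap 10.7 F [ 1.3 -1.2  7.6] T [-0.045 -0.381  0.356] q7 -1.589 q [ 0.04  0.35 -0.26  1.94  0.12  0.86 -1.59] v 0.001
```

The torque jumped to 0.36 N m after 4°, so this is the stop, five clicks from the start. I add a touch to sit near 0.4 N m, then read several times.

>>> apply_moves(
  moves=[
    {"x": 0.0, "y": 0.0, "z": 0.0, "wx": 0.0, "wy": 0.0, "wz": -0.6},
    {"x": 0.0, "y": 0.0, "z": 0.0, "wx": 0.0, "wy": 0.0, "wz": 0.0},
    {"x": 0.0, "y": 0.0, "z": 0.0, "wx": 0.0, "wy": 0.0, "wz": 0.0},
    {"x": 0.0, "y": 0.0, "z": 0.0, "wx": 0.0, "wy": 0.0, "wz": 0.0},
  ],
)

```text
time_s: 19.05
eef_pos: [536.5, 28.7, 159.8]
tool_rot: [3.141, -0.0, 0.251]
wrist_force: [1.1, 0.0, 7.8]
finger_gap: 10.7
```

Run:
```python
from h import *
for i in range(4):
    st(); env.grab_frame('top')
```

```text
19.05 [536.5  28.7 159.8] yaw 14.37 gap 10.7 F [1.1 0.  7.8] T [-0.059 -0.411  0.441] q7 -1.598 q [ 0.04  0.35 -0.26  1.94  0.12  0.86 -1.6 ] v 0.002
19.1 [536.4  28.7 159.8] yaw 14.36 gap 10.6 F [ 1.6 -1.7  7.3] T [-0.121 -0.394  0.429] q7 -1.598 q [ 0.04  0.35 -0.26  1.94  0.12  0.86 -1.6 ] v 0.002
19.15 [536.4  28.7 159.8] yaw 14.36 gap 10.9 F [ 1.7 -0.3  7.5] T [-0.015 -0.383  0.436] q7 -1.598 q [ 0.04  0.35 -0.26  1.94  0.12  0.86 -1.6 ] v 0.003
19.2 [536.4  28.7 159.8] yaw 14.37 gap 10.4 F [ 1.4 -0.4  8.3] T [-0.1   -0.422  0.403] q7 -1.598 q [ 0.04  0.35 -0.26  1.94  0.12  0.86 -1.6 ] v 0.001
```

The stop is confirmed at about 0.43 N m, so the valley is at yaw about 18.5°. Now back four clicks: 84° to yaw about 98.5°.

>>> apply_moves(
  moves=[
    {"x": 0.0, "y": 0.0, "z": 0.0, "wx": 0.0, "wy": 0.0, "wz": 3.0},
    {"x": 0.0, "y": 0.0, "z": 0.0, "wx": 0.0, "wy": 0.0, "wz": 3.0},
    {"x": 0.0, "y": 0.0, "z": 0.0, "wx": 0.0, "wy": 0.0, "wz": 3.0},
    {"x": 0.0, "y": 0.0, "z": 0.0, "wx": 0.0, "wy": 0.0, "wz": 3.0},
    {"x": 0.0, "y": 0.0, "z": 0.0, "wx": 0.0, "wy": 0.0, "wz": 3.0},
    {"x": 0.0, "y": 0.0, "z": 0.0, "wx": 0.0, "wy": 0.0, "wz": 3.0},
    {"x": 0.0, "y": 0.0, "z": 0.0, "wx": 0.0, "wy": 0.0, "wz": 3.0},
    {"x": 0.0, "y": 0.0, "z": 0.0, "wx": 0.0, "wy": 0.0, "wz": 3.0},
  ],
)

```text
time_s: 20.05
eef_pos: [536.3, 29.0, 159.8]
tool_rot: [3.141, 0.0, 0.671]
wrist_force: [0.8, 0.3, 8.2]
finger_gap: 11.1
```

>>> apply_moves(
  moves=[
    {"x": 0.0, "y": 0.0, "z": 0.0, "wx": 0.0, "wy": 0.0, "wz": 3.0},
    {"x": 0.0, "y": 0.0, "z": 0.0, "wx": 0.0, "wy": 0.0, "wz": 3.0},
    {"x": 0.0, "y": 0.0, "z": 0.0, "wx": 0.0, "wy": 0.0, "wz": 3.0},
    {"x": 0.0, "y": 0.0, "z": 0.0, "wx": 0.0, "wy": 0.0, "wz": 3.0},
    {"x": 0.0, "y": 0.0, "z": 0.0, "wx": 0.0, "wy": 0.0, "wz": 3.0},
    {"x": 0.0, "y": 0.0, "z": 0.0, "wx": 0.0, "wy": 0.0, "wz": 3.0},
    {"x": 0.0, "y": 0.0, "z": 0.0, "wx": 0.0, "wy": 0.0, "wz": 3.0},
    {"x": 0.0, "y": 0.0, "z": 0.0, "wx": 0.0, "wy": 0.0, "wz": 3.0},
  ],
)

```text
time_s: 20.85
eef_pos: [535.9, 29.2, 159.8]
tool_rot: [-3.141, 0.001, 1.09]
wrist_force: [0.6, 0.5, 8.9]
finger_gap: 10.8
```

>>> apply_moves(
  moves=[
    {"x": 0.0, "y": 0.0, "z": 0.0, "wx": 0.0, "wy": 0.0, "wz": 3.0},
    {"x": 0.0, "y": 0.0, "z": 0.0, "wx": 0.0, "wy": 0.0, "wz": 3.0},
    {"x": 0.0, "y": 0.0, "z": 0.0, "wx": 0.0, "wy": 0.0, "wz": 3.0},
    {"x": 0.0, "y": 0.0, "z": 0.0, "wx": 0.0, "wy": 0.0, "wz": 3.0},
    {"x": 0.0, "y": 0.0, "z": 0.0, "wx": 0.0, "wy": 0.0, "wz": 3.0},
    {"x": 0.0, "y": 0.0, "z": 0.0, "wx": 0.0, "wy": 0.0, "wz": 3.0},
    {"x": 0.0, "y": 0.0, "z": 0.0, "wx": 0.0, "wy": 0.0, "wz": 3.0},
    {"x": 0.0, "y": 0.0, "z": 0.0, "wx": 0.0, "wy": 0.0, "wz": 3.0},
  ],
)

```text
time_s: 21.65
eef_pos: [535.6, 29.3, 159.8]
tool_rot: [-3.14, 0.0, 1.509]
wrist_force: [-1.6, 1.1, 10.9]
finger_gap: 10.7
```

Run:
```python
from h import *
st()
```

```text
21.65 [535.6  29.3 159.8] yaw 86.44 gap 10.7 F [-1.6  1.1 10.9] T [ 0.194  0.267 -0.117] q7 -0.451 q [ 0.25  0.38 -0.52  1.93  0.24  0.89 -0.45] v 0.471
```

Command is at 86.4°, so about 12.2° remain.

>>> apply_moves(
  moves=[
    {"x": 0.0, "y": 0.0, "z": 0.0, "wx": 0.0, "wy": 0.0, "wz": 3.0},
    {"x": 0.0, "y": 0.0, "z": 0.0, "wx": 0.0, "wy": 0.0, "wz": 3.0},
    {"x": 0.0, "y": 0.0, "z": 0.0, "wx": 0.0, "wy": 0.0, "wz": 3.0},
    {"x": 0.0, "y": 0.0, "z": 0.0, "wx": 0.0, "wy": 0.0, "wz": 2.2},
    {"x": 0.0, "y": 0.0, "z": 0.0, "wx": 0.0, "wy": 0.0, "wz": 1.0},
    {"x": 0.0, "y": 0.0, "z": 0.0, "wx": 0.0, "wy": 0.0, "wz": 0.0},
    {"x": 0.0, "y": 0.0, "z": 0.0, "wx": 0.0, "wy": 0.0, "wz": 0.0},
  ],
)

```text
time_s: 22.35
eef_pos: [535.4, 29.3, 159.7]
tool_rot: [-3.14, 0.0, 1.72]
wrist_force: [-2.2, 1.4, 11.7]
finger_gap: 10.8
```

Run:
```python
from h import *
for i in range(3):
    st(); env.grab_frame('top')
```

```text
22.35 [535.4  29.3 159.7] yaw 98.54 gap 10.8 F [-2.2  1.4 11.7] T [0.189 0.349 0.014] q7 -0.261 q [ 0.29  0.39 -0.56  1.93  0.26  0.9  -0.26] v 0.002
22.4 [535.4  29.3 159.7] yaw 98.54 gap 11.1 F [-2.4  1.5 11.2] T [0.153 0.415 0.024] q7 -0.261 q [ 0.29  0.39 -0.56  1.93  0.26  0.9  -0.26] v 0.003
22.45 [535.4  29.3 159.7] yaw 98.54 gap 11.3 F [-1.   0.8 10.8] T [0.212 0.414 0.016] q7 -0.261 q [ 0.29  0.39 -0.56  1.93  0.26  0.9  -0.26] v 0.001
```

The yaw is 98.5° with torque about 0.02 N m, so the dial is resting in its valley. Releasing and rising.

>>> apply_moves(
  jaw=0,
  moves=[
    {"x": 0.0, "y": 0.0, "z": 0.0, "wx": 0.0, "wy": 0.0, "wz": 0.0},
    {"x": 0.0, "y": 0.0, "z": 0.0, "wx": 0.0, "wy": 0.0, "wz": 0.0},
    {"x": 0.0, "y": 0.0, "z": 0.0, "wx": 0.0, "wy": 0.0, "wz": 0.0},
    {"x": 0.0, "y": 0.0, "z": 0.0, "wx": 0.0, "wy": 0.0, "wz": 0.0},
  ],
)

```text
time_s: 22.9
eef_pos: [535.6, 29.0, 158.7]
tool_rot: [-3.14, 0.0, 1.719]
wrist_force: [-0.1, 0.1, 0.0]
finger_gap: 43.1
```

>>> apply_moves(
  moves=[
    {"x": 0.0, "y": 0.0, "z": 1.5, "wx": 0.0, "wy": 0.0, "wz": 0.0},
    {"x": 0.0, "y": 0.0, "z": 3.0, "wx": 0.0, "wy": 0.0, "wz": 0.0},
    {"x": 0.0, "y": 0.0, "z": 3.0, "wx": 0.0, "wy": 0.0, "wz": 0.0},
    {"x": 0.0, "y": 0.0, "z": 2.0, "wx": 0.0, "wy": 0.0, "wz": 0.0},
    {"x": 0.0, "y": 0.0, "z": 0.5, "wx": 0.0, "wy": 0.0, "wz": 0.0},
    {"x": 0.0, "y": 0.0, "z": 0.0, "wx": 0.0, "wy": 0.0, "wz": 0.0},
    {"x": 0.0, "y": 0.0, "z": 0.0, "wx": 0.0, "wy": 0.0, "wz": 0.0},
  ],
)

```text
time_s: 23.6
eef_pos: [535.7, 29.1, 258.4]
tool_rot: [-3.14, -0.0, 1.719]
wrist_force: [-1.0, 0.2, -0.7]
finger_gap: 42.9
```

Run:
```python
from h import *
st()
f=snap('wrist','w12'); snap('scene','s12')
cv2.imwrite('pics/w12c.png',cv2.resize(f[100:300,150:350],None,fx=3,fy=3,interpolation=cv2.INTER_CUBIC))
for q,z in (('dial_nose',174),('dial_grip',174)):
    for r in env.mark_of('wrist',q)[:2]: print(q,r['score'],r['position'],ray('wrist',r['position'],z).round(1))
```

```text
23.6 [535.7  29.1 258.4] yaw 98.47 gap 42.9 F [-1.   0.2 -0.7] T [-0.011  0.001 -0.03 ] q7 -0.183 q [ 0.33  0.28 -0.6   1.82  0.17  1.09 -0.18] v 0.013
dial_nose 0.62 [178.8, 256.3] [532.  46. 174.]
dial_grip 0.87 [201.9, 255.8] [534.3  28.9 174. ]
dial_grip 0.68 [366.9, 244.4] [ 546.5 -121.5  174. ]
```

View pics/w12c.png

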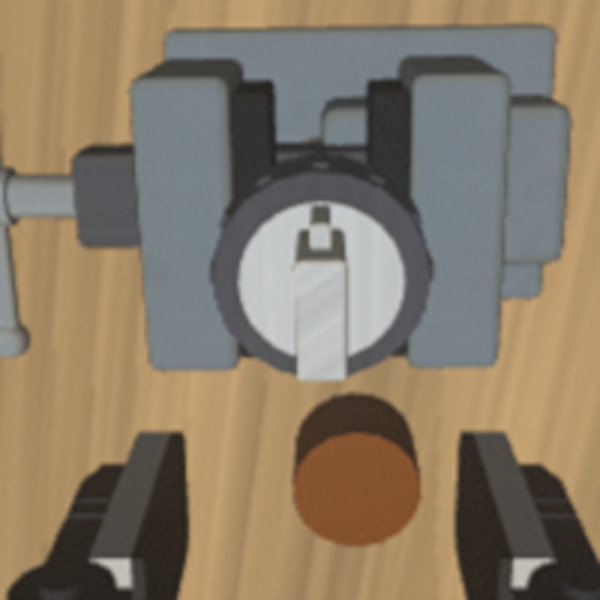

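View pics/s12.png

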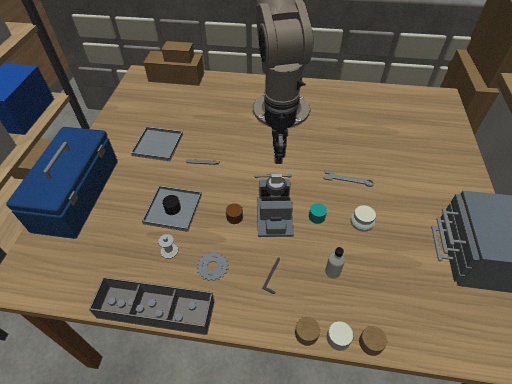

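The bar stands at yaw about 98.5°, straight in the crop with the nose at (320,215). That is 80° from the stop. The cap is in the tray and nothing else on the bench has moved.

Run:
```python
from h import *
print(env.finish_job()); st()
```

```text
the job is handed in; nothing more can be done
None
the job is handed in; nothing more can be done
```

The dial is set four clicks counter-clockwise of its stop, and the job is handed in after about 24 s of robot time.

- **Dust cap:** I lifted the black cap off and stood it upright in the farther steel tray. The last scene picture shows it there, with the other things on the bench unmoved.
- **Stop:** I turned the dial clockwise five clicks. The torque then rose to 0.40–0.44 N m, with the dial resting at a gripper yaw of about 18.5°. That is above the 0.26 N m needed and well below the 0.66 N m crush limit.
- **Four clicks back:** I turned it back 80° to a yaw of 98.5°. The torque there was about 0.02 N m, so the dial was in its valley, and I opened the jaws and rose clear. The last wrist picture shows the bar still at that angle.

The position estimates of the dial axis differed by about 2 mm. Side forces while turning stayed below 5 N (about 12 N vertically), and no check failed. The torque readings while passing clicks were noisy (about 0.03 N m), but the rise at the stop was clear.

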